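# Show the filled scallop to the order camera

### The arm

A 7-joint arm with a two-finger parallel gripper is mounted at the origin on the work surface. World frame = base frame: x ahead of the robot, y to its left, z up, the work surface at z = 0. Lengths are in m, angles in rad, forces in N, time in s.
With the tool pointing down it reaches from about 0.425 to 0.875 m from the base axis. Payload 8.4 kg.
Tool frame: the origin (TCP) lies midway between the tips of the shut fingers; the grasp point (between the pads) lies robot.grip_point_offset behind it (robot.grip_point_offset is the distance from the TCP to the grasp point, in m); z points along the fingers, y is the line along which they close (so a half turn about z gives the same grasp; the last joint's range is limited). The gripper opens to 85 mm and grips with 20 to 120 N. Pads are 22 mm wide; open, the fingers measure 114 mm over their backs; the gripper's body (76 mm by 85 mm) begins 54 mm behind the grasp point. The pads swing forward as they close: fully open they stand 13 mm farther back than shut.
Start: joints at [1.243, 0.333, 0.04, 1.465, -0.013, 1.343, -0.059], TCP at [0.147, -0.633, 0.231] pointing down, gripper open.
Joint ranges: [-2.58, 2.58], [-0.38, 2.09], [-1.3, 1.39], [0.25, 2.4], [-1.5, 4.64], [0.08, 2.09], [-2.65, 2.65]. Speed limits (rad/s): [2.22, 2.22, 2.79, 2.79, 3.14, 3.14, 3.14].

### API

Orientations are given as a rotation vector (axis times angle).
In Python, from station import robot gives the robot as it stands.
- The arm moves only by the tool play_rows, never from a script. Its argument "series" is a list of rows, each a list of 7 numbers: the shift along the tool's x, y, z in cm, then the turn, a rotation vector about the tool's x, y, z in rad, then the closure in counts, from 0 (fully open) to 255 (shut). In form: [[x, y, z, ax, ay, az, jaw], ...]. A call has 1 to 8 rows; each row shifts and turns the commanded pose from where the row before left it, along the tool's axes as they then stand; what a row does not reach is not made up. A row lasts 1/8 s, in which the tool goes at most 62.5 mm and 10.7 degrees, less where a joint would pass 70% of its speed; a pose out of reach is approached as far as the arm can. A call with a gripper value outside its range is refused whole. The fingers move at their own pace and stop on an object; "force" is the grip in N (left out, the last holds). Time passes only in rows, so rows that do not move let the fingers close. It gives the time, the measured TCP pose, the force, the opening and the grip force at its end, in the units of the state.
- robot.read_state(): the state, without advancing time (a new reading comes with each control period).
- robot.grab_frame(name): name is "side" or "top"; returns a dict with "pixels" (400x640x3 uint8, blue, green, red), "range_z" (400x640 float32, m along the optical axis (not along the pixel's ray), 0 where there is no reading), "fx", "fy", "cx", "cy" (pixels), "D" ([k1, k2, p1, p2, k3] as OpenCV has them; the pictures are not rectified), "eye" and "orientation" of the camera in the world. Camera axes: x right, y down, z forward; pixel columns grow to the right and rows downward; lengths in m; the calibration is good to about 2 mm. A picture is of the moment at which its call begins.
- robot.hand_in(): hands the job in; it is judged then, once.
The state is a dict: "time": time; "joint_pos": joint angles; "joint_vel": joint speeds; "joint_torque": joint torques, N m; "ee_pos": TCP position; "tool_rot": TCP orientation; "wrist_force": force on the tool from outside, world axes, zero at the start; "wrist_torque": the same for the moment, N m; "opening": opening from 0.0 (shut) to 1.0 (fully open); "grip_force": force on a finger pad.
Only numpy, scipy, OpenCV 4.12 (cv2) and the standard library are available. Lean on these libraries where they do the work, as an engineer would, in place of code of your own. Each camera call takes 0.05 s, during which the arm holds its last target. There are 200 camera calls.

### The job

A customer on a video call wants to see the scallop. Take the one half shell that still holds its meat (white with orange roe) out of the wooden rack and hold it up in front of the order camera: centred on the lens axis 15 cm from the lens, hinge upward, its inside turned to the lens and square to the camera's line of sight. Finish while holding it there, still, in the air; do not bump the camera and leave the empty shells, the jar and the lemon where they are.

Things in the scene. Friction and masses are not known exactly. Their poses are not given: they have to be found in the camera images.
- scallop_face (a point): Filled scallop: half shell with white meat and orange roe inside, on edge in a rack slot, hinge up, about 0.13 kg. Disc 96 mm across, 12 mm thick; hinge block on top 46 mm wide, 12 mm thick, its top 110 mm above the shell's lowest point. Point: disc centre, mid-thickness, 48 mm above that point. +x is the inside's normal (meat rises 3 mm over the rim), y the width, +z from centre to hinge.
- scallop_grip (a point): Where to grip the filled scallop: mid-thickness in its hinge block, 52 mm above the disc centre, 10 mm below the hinge's top edge; 12 mm wide along the shell's x, with flat parallel sides that run on down over the disc's upper rim. Same axes as the shell.
- rack: Fixed wooden rack, 90 mm deep (x), 345 mm long (y); origin: centre of its underside, on the counter. Slots at y = -105, 0, +105 mm hold the three shells on edge, insides to the rack's +x. Slot floor 12 mm above the counter; rails up to 32 mm in front of and behind each shell, 1.5 mm play each side: lift straight up 25 mm or more to free a shell.
- empty_a_face (a point): Empty half shell (pale inside, no meat), same shape, size and axes as the filled one, in another slot; this point is its disc centre. Must stay in place.
- empty_b_face (a point): The other empty half shell, likewise; this point is its disc centre. Must stay in place.
- lens (a point): Front glass of the order camera: white box 70 (x) x 85 x 60 mm, black stripe along x on its top, ring light round the lens, on a fixed post with round dark foot 110 mm across; lens about 280 mm above the counter. Camera axes: -x is the way it looks (9 to 26 degrees downward, differs each time), y level, z up, leaning to where it looks. The camera stays put.
- shot_point (a point): Empty point in the air on the camera's line of sight, 150 mm straight out from the lens: where the scallop's disc centre is to be. Same axes as the camera (+x points to the lens). At the end the shell's +x lies along the camera's +x and the shell's +z along the camera's +z.
- jar_center (a point): Closed glass jar with brass lid, 60 mm across, 85 mm high, standing on the counter; this point is its centre. Leave alone.
- lemon_center (a point): Half lemon, 60 mm across, 39 mm high, cut face down on the counter; this point is half-way up. Leave alone.
Mind the look-alikes: they are no part of the job. What is shaped like the part that bears scallop_face but green is not meant.

How it is judged:
By the outcome, as a careful person would: the job done as asked, in the order asked, and still so for the second after the job is handed in, while the arm keeps its last pose, push and grip.
It also fails if it takes over 35 s, if anything falls off the work surface, if the arm or the gripper's body presses on something with over 40 N, if the wrist force passes 120 N, or if a joint passes its speed limit or range.

## Working session

There is one attempt and no reset: what is moved stays moved. The work goes in short steps, Python scripts to look and compute and a tool call to move; the robot and the scene stay as the last step left them, time stands still between calls to the robot, and variables do not carry over. Pictures are saved under pics/ and viewed, at most 10 in all, crops included, and the job is handed in when it is done.

Besides the shell and the picture viewer there is one more tool, called after ">>>" by a JSON object that holds its "name" and its "arguments". play_rows: Moves the arm, as the interface text tells. Its arguments: {"type":"object","properties":{"series":{"type":"array","items":{"type":"array","items":{"type":"number"}}},"force":{"type":"number"}},"required":["series"]}

```bash
mkdir -p pics; cat > h.py <<'E'
import numpy as np, cv2, pickle
from scipy.spatial.transform import Rotation as R
from station import robot
def cloud(f):
    h,w=f["range_z"].shape
    K=np.array([[f["fx"],0,f["cx"]],[0,f["fy"],f["cy"]],[0,0,1]])
    u,v=np.meshgrid(np.arange(w),np.arange(h))
    p=cv2.undistortPoints(np.stack([u,v],-1).reshape(-1,1,2).astype(float),K,np.array(f["D"],float)).reshape(h,w,2)
    z=f["range_z"].astype(float)
    P=np.dstack([p*z[...,None],z])
    o=np.array(f["orientation"],float)
    M=R.from_rotvec(o).as_matrix() if o.size==3 else o.reshape(3,3)
    P=P@M.T+np.array(f["eye"]); P[z==0]=np.nan
    return P
E
python3 - <<'E'
from h import *
print(robot.read_state(), robot.grip_point_offset)
for n in("side","top"):
    f=robot.grab_frame(n); pickle.dump(f,open(n+".pkl","wb")); cv2.imwrite(f"pics/{n}0.png",f["pixels"])
    print(n,f["fx"],f["cx"],f["cy"],f["D"],f["eye"],f["orientation"])
E
```

```text
{'time': 0.0, 'joint_pos': array([ 1.24278294,  0.33389076,  0.03987059,  1.46626824, -0.01340061,
        1.34324164, -0.0584793 ]), 'joint_vel': array([ 6.35611198e-04,  1.06805780e-03, -5.37539344e-04,  1.08570045e-03,
       -1.05320828e-03,  6.84084121e-04, -8.65206438e-05]), 'joint_torque': array([ 1.11950133e-04, -6.58553267e+01,  1.36548053e+00, -4.05562913e+01,
        1.66636496e-02,  1.28654539e-02, -2.24737460e-05]), 'ee_pos': array([ 0.14731144, -0.632642  ,  0.23043569]), 'tool_rot': array([-3.11954703e+00, -3.58472509e-01,  4.36427257e-04]), 'wrist_force': array([ 0.55057627, -0.03255429,  1.06079073]), 'wrist_torque': array([-0.04895059, -0.08236141,  0.02853611]), 'grip_force': 0.0, 'opening': 1.0006545831005142} 0.0187
side 414.4318203356833 317.39357776325795 193.92043927605306 [-0.08297464  0.          0.          0.          0.        ] [0.20544599 0.50244548 0.83649212] [-0.79595712  2.5703757  -1.1043574 ]
top 421.77707575491775 318.593291953353 199.84648183966442 [-0.03622951  0.          0.          0.          0.        ] [ 0.36889376 -0.04101888  1.31157458] [-2.10651841  2.15566528 -0.22467416]
```

View pics/side0.png

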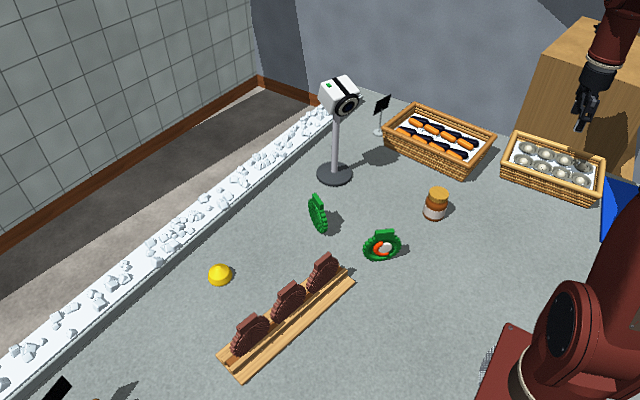

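View pics/top0.png

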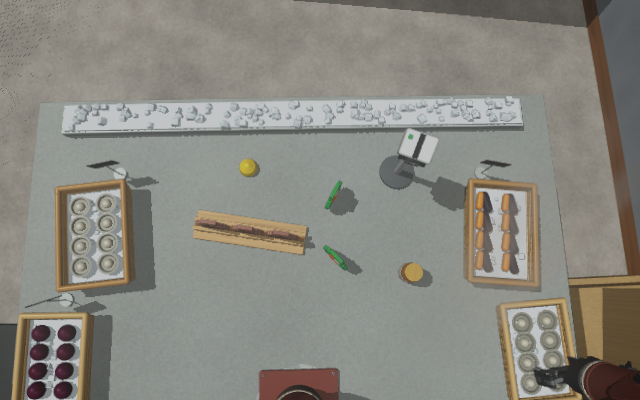

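The side view shows the rack at (285,310) with three brown shell backs, the camera at (340,95) and the jar, lemon and green decoys. The top view shows the rack at (250,232) and the camera at (415,145). Next I zoom in to find which shell holds the meat.

```bash
python3 - <<'E'
from h import *
fs=pickle.load(open("side.pkl","rb"));ft=pickle.load(open("top.pkl","rb"))
a=cv2.resize(fs["pixels"][240:390,205:365],(640,600),interpolation=cv2.INTER_CUBIC)[:, :]
b=cv2.resize(ft["pixels"][205:260,185:315],(780,330),interpolation=cv2.INTER_CUBIC)
c=cv2.resize(ft["pixels"][120:195,370:450],(320,300),interpolation=cv2.INTER_CUBIC)
d=cv2.resize(fs["pixels"][65:125,310:370],(300,300),interpolation=cv2.INTER_CUBIC)
im=np.zeros((600,800,3),np.uint8); im[:260,:780]=b[:260]
im[300:600,:320]=cv2.resize(a,(320,300)); 
im[265:,330:330+0]=0
im[300:600,320:640]=c; im[300:460,640:800]=cv2.resize(d,(160,160))
cv2.imwrite("pics/crop1.png",im)
for n,f in(("side",fs),("top",ft)):
    P=cloud(f); hsv=cv2.cvtColor(f["pixels"],cv2.COLOR_BGR2HSV)
    np.save(n+"P.npy",P)
    # brown things above 50mm near the rack
    m=(P[...,2]>.045)&(P[...,2]<.14)&(P[...,0]>.3)&(P[...,0]<.75)&(P[...,1]>0)&(P[...,1]<.42)&(hsv[...,0]<15)|False
    k,l,st,ce=cv2.connectedComponentsWithStats(m.astype(np.uint8))
    for i in range(1,k):
        if st[i,4]>15: q=P[l==i]; print(n,st[i],q.mean(0).round(4),q.min(0).round(3),q.max(0).round(3),f["pixels"][l==i].mean(0).round())
    # camera
    m=(P[...,2]>.2)&(P[...,2]<.36)&(P[...,0]>.5)&(P[...,1]<0)&(P[...,1]>-.45)
    k,l,st,ce=cv2.connectedComponentsWithStats(m.astype(np.uint8))
    for i in range(1,k):
        if st[i,4]>30: q=P[l==i]; print("cam",n,st[i],q.mean(0).round(4),q.min(0).round(3),q.max(0).round(3))
E
```

```text
side [306 251  32  41 673] [0.504  0.0487 0.0874] [0.493 0.    0.045] [0.521 0.089 0.126] [47. 53. 84.]
side [270 280  37  43 793] [0.5218 0.1501 0.0874] [0.511 0.099 0.045] [0.539 0.193 0.126] [46. 52. 83.]
side [229 312  41  45 922] [0.5395 0.2528 0.0871] [0.53  0.203 0.045] [0.558 0.296 0.125] [46. 53. 83.]
cam side [   0    0   75   37 1677] [ 2.2271 -0.2457  0.2494] [ 2.21 -0.45  0.2 ] [ 2.246 -0.093  0.335]
cam side [ 317   74   43   49 1352] [ 0.69   -0.3024  0.291 ] [ 0.645 -0.367  0.2  ] [ 0.756 -0.267  0.325]
top [196 219  33  11 191] [0.5378 0.2428 0.0974] [0.528 0.202 0.046] [0.551 0.296 0.127] [ 79.  90. 114.]
top [231 225  33   9 187] [0.5204 0.1419 0.0975] [0.51  0.098 0.047] [0.535 0.19  0.126] [ 78.  90. 115.]
top [266 230  31  10 176] [0.5027 0.0415 0.0981] [0.492 0.    0.047] [0.515 0.088 0.127] [ 79.  90. 115.]
cam top [ 397  129   42   38 1124] [ 0.6894 -0.3135  0.3061] [ 0.647 -0.366  0.253] [ 0.743 -0.268  0.323]
```

View pics/crop1.png

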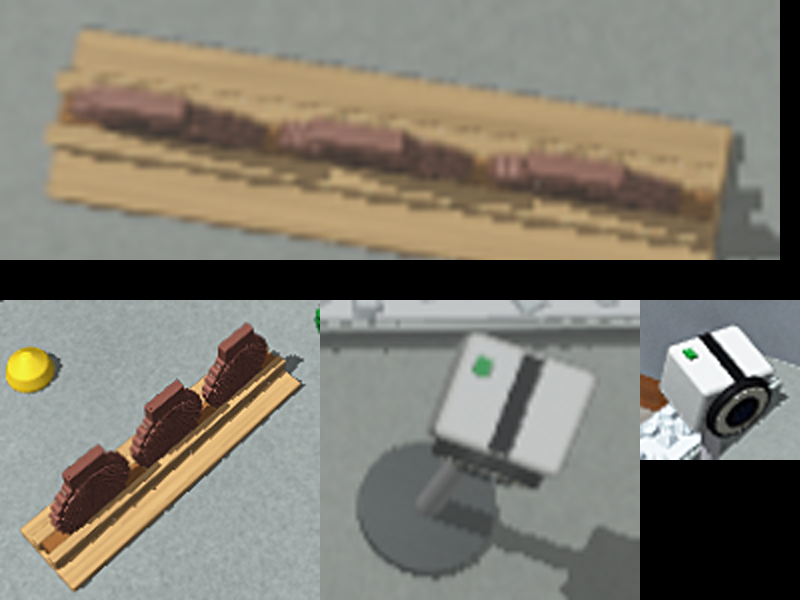

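The crop shows only the ridged backs of the shells, because their insides face +x, away from both cameras. The filled one will have to be found by lifting and tilting. The order camera's lens faces roughly toward the robot. Next I measure the shells and the camera's pose.

```bash
python3 - <<'E'
from h import *
def plane(q,it=3,th=.003):
    for _ in range(300 if it else 0): pass
    rng=np.random.default_rng(0);best=None
    for _ in range(400):
        s=q[rng.choice(len(q),3,False)];n=np.cross(s[1]-s[0],s[2]-s[0]);l=np.linalg.norm(n)
        if l<1e-6: continue
        n/=l;i=abs((q-s[0])@n)<th
        if best is None or i.sum()>best.sum(): best=i
    c=q[best].mean(0);n=np.linalg.svd(q[best]-c)[2][2];return c,n,best
F={n:pickle.load(open(n+".pkl","rb")) for n in("side","top")};P={n:np.load(n+"P.npy") for n in F}
# shells
for n in F:
    for lo,hi in((-.01,.095),(.095,.197),(.197,.3)):
        p=P[n];m=(p[...,0]>.47)&(p[...,0]<.58)&(p[...,1]>lo)&(p[...,1]<hi)
        t=p[m&(p[...,2]>.117)&(p[...,2]<.13)]
        r=cv2.minAreaRect(t[:,:2].astype(np.float32)*1000)
        print(n,"hinge top",len(t),t.mean(0).round(4),[np.round(x,1) for x in r])
        if n=="side":
            b=p[m&(p[...,2]>.05)&(p[...,2]<.1)];c,nn,i=plane(b,th=.002);print("  back",c.round(4),nn.round(3),i.sum(),len(b))
# rack
p=P["top"];hsv=cv2.cvtColor(F["top"]["pixels"],cv2.COLOR_BGR2HSV)
m=(p[...,2]>.02)&(p[...,2]<.037)&(p[...,0]>.4)&(p[...,0]<.64)&(p[...,1]>-.1)&(p[...,1]<.4)&(hsv[...,1]>70)&(hsv[...,0]<28)&(hsv[...,0]>8)
r=cv2.minAreaRect(p[m][:,:2].astype(np.float32)*1000);print("rack",r,p[m][:,2].mean())
# camera
for n in F:
    p=P[n];g=F[n]["pixels"];m=(p[...,2]>.235)&(p[...,2]<.36)&(p[...,0]>.6)&(p[...,0]<.8)&(p[...,1]<-.2)&(p[...,1]>-.42)
    q=p[m];c,nn,i=plane(q);nn*=np.sign(nn[2]);print(n,"top",c.round(4),nn.round(4),i.sum(),len(q))
    r=cv2.minAreaRect(q[i][:,:2].astype(np.float32)*1000);print("   rect",r)
    d=m&(g.max(2)<70); idx=np.zeros(m.shape,bool); idx[m]=i
    s=p[d&idx]; print("   stripe",len(s),s.mean(0).round(4),np.linalg.svd(s-s.mean(0))[2][0].round(4))
    q2=q[~i]
    for _ in range(2):
        c,nn,i=plane(q2);print("   next",c.round(4),nn.round(4),i.sum(),len(q2), "ext",q2[i].min(0).round(3),q2[i].max(0).round(3)); q2=q2[~i]
g=F["side"]["pixels"][70:125,312:368];cv2.imwrite("pics/cam2.png",cv2.resize(g,(560,550),interpolation=cv2.INTER_NEAREST))
E
```

```text
side hinge top 119 [0.5062 0.0422 0.1223] [array([506.4,  40.2]), array([47.1, 12.9]), np.float64(78.2)]
  back [0.5013 0.0446 0.0742] [ 0.984 -0.176 -0.002] 351 443
side hinge top 138 [0.5244 0.1457 0.1221] [array([524.9, 144.7]), array([46.3, 13. ]), np.float64(76.9)]
  back [0.5192 0.1472 0.0746] [ 0.984 -0.179  0.003] 401 513
side hinge top 161 [0.5421 0.2492 0.1223] [array([542.9, 248.4]), array([45.5, 12.8]), np.float64(81.7)]
  back [0.5376 0.2536 0.0738] [ 0.983 -0.182  0.011] 455 606
top hinge top 69 [0.5054 0.0414 0.1213] [array([505.7,  41.3]), array([44.5, 11.8]), np.float64(79.9)]
top hinge top 65 [0.5237 0.1454 0.1218] [array([523.7, 145. ]), array([45.8, 11.8]), np.float64(81.4)]
top hinge top 69 [0.5413 0.2478 0.1219] [array([541.7, 248.6]), array([45.3, 12.2]), np.float64(80.4)]
rack ((520.96240234375, 144.5954132080078), (341.75531005859375, 48.84845733642578), 79.2205810546875) 0.03119575226858736
side top [ 0.6916 -0.3145  0.3106] [-0.2739  0.1095  0.9555] 593 1303
   rect ((689.8125, -314.6405334472656), (84.40222930908203, 79.08257293701172), 67.31546783447266)
   stripe 118 [ 0.6809 -0.3103  0.3079] [-0.8689  0.3947 -0.2988]
   next [ 0.715  -0.2805  0.284 ] [-0.3583 -0.9336 -0.0072] 291 710 ext [ 0.68  -0.295  0.248] [ 0.751 -0.268  0.316]
   next [ 0.6626 -0.3021  0.2702] [ 0.885  -0.3576  0.2981] 256 419 ext [ 0.645 -0.339  0.238] [ 0.68  -0.272  0.304]
top top [ 0.6912 -0.3157  0.3094] [-0.2842  0.1165  0.9517] 770 1124
   rect ((688.4852294921875, -315.34002685546875), (83.29985809326172, 75.32762908935547), 67.26972198486328)
   stripe 102 [ 0.6849 -0.313   0.3078] [-0.8744  0.3587 -0.3266]
   next [ 0.6901 -0.3177  0.3047] [ 0.3015 -0.1273 -0.9449] 171 354 ext [ 0.648 -0.366  0.288] [ 0.736 -0.268  0.317]
   next [ 0.6746 -0.3098  0.3084] [ 0.2688 -0.1069 -0.9572] 81 183 ext [ 0.648 -0.356  0.3  ] [ 0.72  -0.278  0.322]
```

View pics/cam2.png

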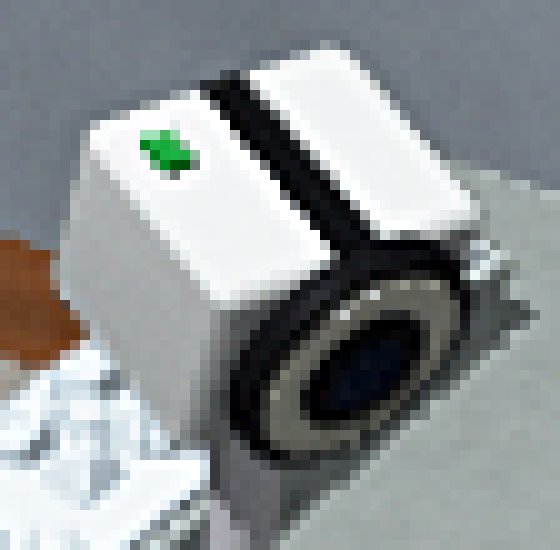

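```bash
cat >> h.py <<'E'
def axes(yaw,tilt):  # columns x,y,z ; +x horizontal heading yaw, raised by tilt (deg)
    return (R.from_euler("z",yaw,degrees=True)*R.from_euler("y",-tilt,degrees=True)).as_matrix()
def tool(S): return np.column_stack([S[:,1],S[:,0],-S[:,2]])
def rows(wp,jaw):  # wp: list of (pos,Rmat,n), starts at measured pose
    s=robot.read_state();p=np.array(s["ee_pos"]);T=R.from_rotvec(s["tool_rot"])
    print("now",s["time"],p.round(4),"err",(wp[-1][0]-p).round(4))
    for q,M,n in wp:
        w=(T.inv()*R.from_matrix(M)).as_rotvec()/n;d=(np.array(q)-p)/n
        print("--",np.linalg.norm(d)*1000,np.degrees(np.linalg.norm(w)))
        for _ in range(n):
            print([*(T.inv().apply(d)*100).round(2),*w.round(3),jaw]);p=p+d;T=T*R.from_rotvec(w)
A=axes(-10,0)
E
python3 - <<'E'
from h import *
P=np.load("sideP.npy")
print(P[104:111,345:352].reshape(-1,3)[::6].round(4), np.nanmedian(P[105:110,346:351].reshape(-1,3),0))
C=axes(-22.2,17.4);top=np.array([.6903,-.3152,.310])
print("front face centre",top-C[:,2]*.03-C[:,0]*.035)
T0=R.from_rotvec(robot.read_state()["tool_rot"]).as_matrix()
rows([([.40,-.36,.245],tool(axes(-35,0)),6),([.506,.041,.17],tool(A),7)],0)
E
```

```text
[[ 0.6625 -0.2897  0.2838]
 [ 0.6551 -0.3075  0.2775]
 [ 0.6578 -0.3074  0.2737]
 [ 0.6568 -0.3007  0.2745]
 [ 0.6586 -0.2991  0.2717]
 [ 0.6613 -0.2989  0.2679]
 [ 0.6631 -0.2973  0.2651]
 [ 0.6659 -0.2973  0.2611]
 [ 0.6627 -0.3232  0.2489]] [ 0.6602079  -0.30013552  0.26929996]
front face centre [ 0.66768359 -0.30597041  0.27090636]
now 0.1 [ 0.1473 -0.6327  0.2305] err [ 0.3587  0.6737 -0.0605]
-- 62.00572507589901 6.9821140244614
[np.float64(5.13), np.float64(-3.47), np.float64(-0.24), np.float64(-0.0), np.float64(-0.0), np.float64(-0.122), 0]
[np.float64(5.52), np.float64(-2.82), np.float64(-0.24), np.float64(-0.0), np.float64(-0.0), np.float64(-0.122), 0]
[np.float64(5.82), np.float64(-2.13), np.float64(-0.24), np.float64(-0.0), np.float64(-0.0), np.float64(-0.122), 0]
[np.float64(6.03), np.float64(-1.41), np.float64(-0.24), np.float64(-0.0), np.float64(-0.0), np.float64(-0.122), 0]
[np.float64(6.16), np.float64(-0.66), np.float64(-0.24), np.float64(-0.0), np.float64(-0.0), np.float64(-0.122), 0]
[np.float64(6.2), np.float64(0.09), np.float64(-0.24), np.float64(-0.0), np.float
[... 169 characters left out ...]
oat64(-0.062), 0]
[np.float64(5.68), np.float64(-1.69), np.float64(1.07), np.float64(0.0), np.float64(-0.0), np.float64(-0.062), 0]
[np.float64(5.77), np.float64(-1.34), np.float64(1.07), np.float64(0.0), np.float64(-0.0), np.float64(-0.062), 0]
[np.float64(5.84), np.float64(-0.98), np.float64(1.07), np.float64(0.0), np.float64(-0.0), np.float64(-0.062), 0]
[np.float64(5.89), np.float64(-0.61), np.float64(1.07), np.float64(0.0), np.float64(-0.0), np.float64(-0.062), 0]
[np.float64(5.92), np.float64(-0.24), np.float64(1.07), np.float64(0.0), np.float64(-0.0), np.float64(-0.062), 0]
[np.float64(5.92), np.float64(0.13), np.float64(1.07), np.float64(0.0), np.float64(-0.0), np.float64(-0.062), 0]
```

The close-up shows the lens glass centred near side-view pixel (348,107). It gives a lens point of about (0.660, -0.3015, 0.269), tilt 17.4° and yaw -22.2°.

>>> {"name": "play_rows", "arguments": {"series": [[5.1, -3.5, -0.24, 0, 0, -0.122, 0], [5.5, -2.8, -0.24, 0, 0, -0.122, 0], [5.8, -2.1, -0.24, 0, 0, -0.122, 0], [6.0, -1.4, -0.24, 0, 0, -0.122, 0], [6.1, -0.7, -0.24, 0, 0, -0.122, 0], [6.2, 0.1, -0.24, 0, 0, -0.122, 0], [5.5, -2.0, 0.5, 0, 0, -0.062, 0]]}}

```text
time: 0.98
ee_pos: [0.4159, -0.3025, 0.2407]
tool_rot: [2.736, 1.544, 0.002]
wrist_force: [-0.2, 0.1, 0.5]
opening: 1.0
grip_force: 0.0
```

>>> {"name": "play_rows", "arguments": {"series": [[5.7, -1.7, 0.8, 0, 0, -0.062, 0], [5.8, -1.3, 1.0, 0, 0, -0.062, 0], [5.8, -1.0, 1.1, 0, 0, -0.062, 0], [5.9, -0.6, 1.2, 0, 0, -0.062, 0], [5.9, -0.2, 1.3, 0, 0, -0.062, 0], [5.0, 0, 1.3, 0, 0, -0.062, 0], [0, 0, 0, 0, 0, 0, 0]]}}

```text
time: 1.85
ee_pos: [0.5013, 0.0347, 0.1727]
tool_rot: [-2.398, -2.025, 0.0]
wrist_force: [0.0, -1.0, -0.3]
opening: 1.002
grip_force: 0.0
```

```bash
python3 - <<'E'
from h import *
rows([([.506,.041,.17],tool(A),1),([.506,.041,.093],tool(A),2)],0)
E
```

```text
now 1.85 [0.5013 0.0347 0.1727] err [ 0.0047  0.0063 -0.0797]
-- 8.295259357586835 0.37950413540478434
[np.float64(0.7), np.float64(0.35), np.float64(0.27), np.float64(-0.002), np.float64(-0.002), np.float64(0.006), 0]
-- 38.50000000000001 4.204134318141448e-18
[np.float64(-0.0), np.float64(0.0), np.float64(3.85), np.float64(-0.0), np.float64(-0.0), np.float64(-0.0), 0]
[np.float64(-0.0), np.float64(0.0), np.float64(3.85), np.float64(-0.0), np.float64(-0.0), np.float64(-0.0), 0]
```

>>> {"name": "play_rows", "arguments": {"series": [[0.7, 0.35, 0.27, 0, 0, 0.006, 0], [0, 0, 2.5, 0, 0, 0, 0], [0, 0, 3.0, 0, 0, 0, 0], [0, 0, 2.2, 0, 0, 0, 0], [0, 0, 0, 0, 0, 0, 0]], "force": 40}}

```text
time: 2.48
ee_pos: [0.5056, 0.0351, 0.0927]
tool_rot: [-2.415, -2.006, 0.004]
wrist_force: [-0.5, -0.7, 0.5]
opening: 1.003
grip_force: 0.0
```

>>> {"name": "play_rows", "arguments": {"series": [[0, 0, 0, 0, 0, 0, 255], [0, 0, 0, 0, 0, 0, 255], [0, 0, 0, 0, 0, 0, 255], [0, 0, 0, 0, 0, 0, 255], [0, 0, 0, 0, 0, 0, 255], [0, 0, 0, 0, 0, 0, 255]], "force": 40}}

```text
time: 3.22
ee_pos: [0.5069, 0.0365, 0.0944]
tool_rot: [2.414, 2.01, 0.001]
wrist_force: [-1.8, -0.5, 6.3]
opening: 0.133
grip_force: 41.4
```

>>> {"name": "play_rows", "arguments": {"series": [[0, 0, -1.5, 0, 0, 0, 255], [0, 0, -2.5, 0, 0, 0, 255], [0, 0, -4, 0, 0, 0, 255], [0, 0, -4, 0, 0, 0, 255], [0, 0, -3, 0, 0, 0, 255], [0, 0, 0, 0, 0, 0, 255], [0, 0, 0, 0, 0, 0, 255]]}}

```text
time: 4.1
ee_pos: [0.5061, 0.0364, 0.2434]
tool_rot: [-2.414, -2.01, 0.001]
wrist_force: [0.0, -0.8, -1.2]
opening: 0.131
grip_force: 40.4
```

>>> {"name": "play_rows", "arguments": {"series": [[0, 0, 0, -0.16, 0, 0, 255], [0, 0, 0, -0.16, 0, 0, 255], [0, 0, 0, -0.16, 0, 0, 255], [0, 0, 0, -0.16, 0, 0, 255], [0, 0, 0, -0.16, 0, 0, 255], [0, 0, 0, 0, 0, 0, 255]]}}

```text
time: 4.85
ee_pos: [0.505, 0.0305, 0.2405]
tool_rot: [1.981, 1.638, 0.529]
wrist_force: [-0.9, 0.1, -1.9]
opening: 0.136
grip_force: 40.5
```

```bash
python3 - <<'E'
from h import *
print(robot.read_state()["wrist_force"])
im=np.zeros((400,800,3),np.uint8)
for k,n in enumerate(("top","side")):
    f=robot.grab_frame(n);pickle.dump(f,open(n+"1.pkl","wb"))
    c=f["pixels"][150:350,180:380] if n=="top" else f["pixels"][180:380,180:380]
    im[:,400*k:400*k+400]=cv2.resize(c,(400,400))
cv2.imwrite("pics/lift1.png",im)
E
```

```text
[-0.85095344  0.07032348 -1.92240762]
```

View pics/lift1.png

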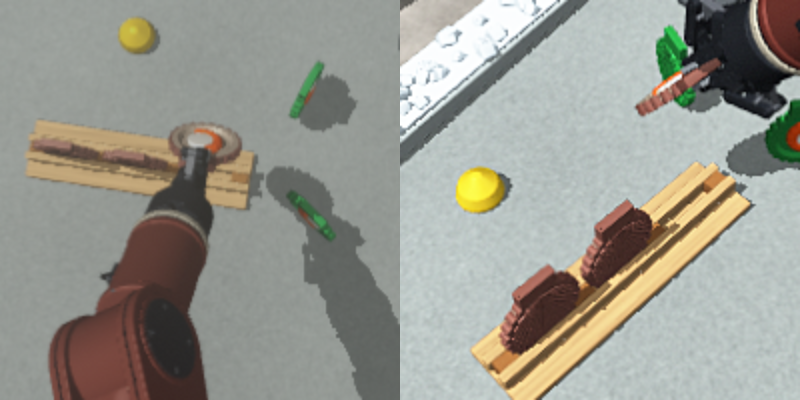

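The top-view half shows white meat and orange roe at about (203,138), so this is the filled scallop. Next I plan the carry to the shot point.

```bash
cat >> h.py <<'E'
C=axes(-22.2,17.4);LENS=np.array([.660,-.3015,.2687]);SHOT=LENS-.15*C[:,0]
TC=tool(C);off=np.array([.0043,0,.0344]);TGT=SHOT-TC@off
E
python3 - <<'E'
from h import *
print(SHOT,TGT)
m=(TGT+np.array([-.02,.06,.01]))
rows([(m,TC,5),(TGT,TC,2)],255)
E
```

```text
[ 0.52747454 -0.24741736  0.22384388] [ 0.51632539 -0.24751176  0.25666975]
now 4.95 [0.5063 0.0291 0.242 ] err [ 0.01   -0.2766  0.0147]
-- 43.6475500222745 4.583165459363847
[np.float64(-4.29), np.float64(0.77), np.float64(0.09), np.float64(0.071), np.float64(-0.013), np.float64(0.035), 255]
[np.float64(-4.26), np.float64(0.93), np.float64(0.09), np.float64(0.071), np.float64(-0.013), np.float64(0.035), 255]
[np.float64(-4.23), np.float64(1.09), np.float64(0.08), np.float64(0.071), np.float64(-0.013), np.float64(0.035), 255]
[np.float64(-4.18), np.float64(1.24), np.float64(0.05), np.float64(0.071), np.float64(-0.013), np.float64(0.035), 255]
[np.float64(-4.14), np.float64(1.39), np.float64(0.01), np.float64(0.071), np.float64(-0.013), np.float64(0.035), 255]
-- 32.01562118716423 2.0198909067498744e-14
[np.float64(-2.4), np.float64(1.82), np.float64(1.09), np.float64(0.0), np.float64(-0.0), np.float64(0.0), 255]
[np.float64(-2.4), np.float64(1.82), np.float64(1.09), np.float64(0.0), np.float64(-0.0), np.float64(0.0), 255]
```

>>> {"name": "play_rows", "arguments": {"series": [[-3, 0.5, 0, 0.07, -0.013, 0.035, 255], [-4.3, 0.9, 0.1, 0.07, -0.013, 0.035, 255], [-4.3, 1.1, 0.1, 0.07, -0.013, 0.035, 255], [-4.2, 1.2, 0, 0.07, -0.013, 0.035, 255], [-4.2, 1.4, 0, 0.07, -0.013, 0.035, 255], [-3, 1.5, 0.8, 0, 0, 0, 255], [-2, 1.2, 1, 0, 0, 0, 255], [0, 0, 0, 0, 0, 0, 255]]}}

```text
time: 5.95
ee_pos: [0.5047, -0.2384, 0.2569]
tool_rot: [2.392, 1.598, 0.25]
wrist_force: [1.2, 0.4, -1.5]
opening: 0.129
grip_force: 40.5
```

```bash
python3 - <<'E'
from h import *
rows([(TGT,TC,1)],255)
im=np.zeros((400,800,3),np.uint8)
for k,n in enumerate(("top","side")):
    f=robot.grab_frame(n);pickle.dump(f,open(n+"2.pkl","wb"))
    c=f["pixels"][100:260,320:480] if n=="top" else f["pixels"][60:220,290:450]
    im[:,400*k:400*k+400]=cv2.resize(c,(400,400))
cv2.imwrite("pics/shot1.png",im)
E
```

```text
now 5.95 [ 0.5047 -0.2384  0.2569] err [ 0.0117 -0.0092 -0.0002]
-- 14.822301178633538 0.39360154456733026
[np.float64(-0.4), np.float64(1.35), np.float64(0.45), np.float64(0.004), np.float64(-0.001), np.float64(-0.006), 255]
```

View pics/shot1.png

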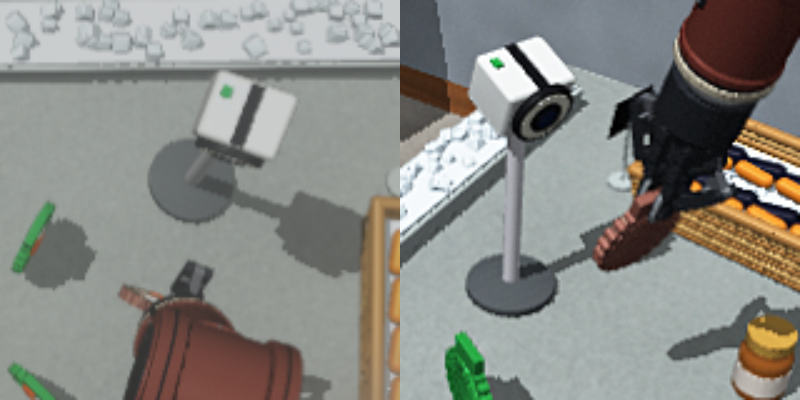

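The view shows the shell held upright below the gripper, with its back to the side view at (635,225) of the crop, facing the lens. It is still about 15 mm short of the target.

>>> {"name": "play_rows", "arguments": {"series": [[-0.4, 1.35, 0.45, 0.004, 0, -0.006, 255], [0, 0, 0, 0, 0, 0, 255], [0, 0, 0, 0, 0, 0, 255]]}}

```text
time: 6.42
ee_pos: [0.5172, -0.2436, 0.2573]
tool_rot: [2.384, 1.613, 0.247]
wrist_force: [0.3, 0.2, -0.9]
opening: 0.13
grip_force: 40.5
```

```bash
python3 - <<'E'
from h import *
rows([(TGT,TC,1)],255)
for n in("side","top"):
    f=robot.grab_frame(n);pickle.dump(f,open(n+"3.pkl","wb"));P=cloud(f);hsv=cv2.cvtColor(f["pixels"],cv2.COLOR_BGR2HSV)
    s=robot.read_state();T=R.from_rotvec(s["tool_rot"]).as_matrix();c=np.array(s["ee_pos"])+T@off
    L=(P-c)@tool(T) # tool->shell axes is an involution: columns sy,sx,-sz -> sx,sy,sz
    m=(abs(L[...,0])<.03)&(abs(L[...,1])<.07)&(L[...,2]<.035)&(L[...,2]>-.07)&((hsv[...,0]<14)|(hsv[...,0]>172))&(hsv[...,1]>50)
    q=L[m];print(n,m.sum(),q.min(0).round(4),q.max(0).round(4))
    b=q[(q[:,0]<0)]
    for _ in range(4):
        A_=np.c_[b[:,1:],np.ones(len(b))];k=np.linalg.lstsq(A_,b[:,0],rcond=None)[0];r=b[:,0]-A_@k;b=b[abs(r)<max(.002,1.5*r.std())]
    print("  plane x=ay+bz+c",k.round(4),len(b),r.std().round(4))
    k=cv2.convexHull(q[:,1:].astype(np.float32)*1000);print("  hull circle",cv2.minEnclosingCircle(k), "med y",np.median(q[:,1]))
    # camera untouched
g=pickle.load(open("side3.pkl","rb"))["pixels"][70:230,310:470];cv2.imwrite("pics/fin.png",cv2.resize(g,(560,560),interpolation=cv2.INTER_CUBIC))
E
```

```text
now 6.425 [ 0.5172 -0.2436  0.2573] err [-0.0009 -0.0039 -0.0007]
-- 4.0833166340483755 0.374923270203568
[np.float64(-0.4), np.float64(0.04), np.float64(0.08), np.float64(0.001), np.float64(-0.001), np.float64(0.006), 255]
side 403 [-0.0099 -0.0436 -0.0433] [0.0059 0.0478 0.0349]
  plane x=ay+bz+c [ 0.0346 -0.0279 -0.0072] 303 0.0009
  hull circle ((2.98197078704834, 1.9141714572906494), 46.728546142578125) med y 0.017362693651347395
top 50 [-0.0086  0.0061 -0.0174] [0.0076 0.0472 0.0349]
  plane x=ay+bz+c [ 0.5904  0.4798 -0.0376] 16 0.001
  hull circle ((20.812875747680664, 9.332815170288086), 29.11549186706543) med y 0.03601299049511865
```

View pics/fin.png

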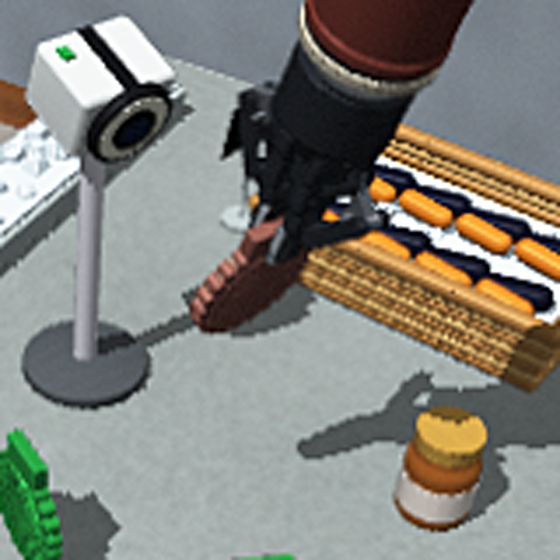

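The shell is upright, with its back to the side view at (240,285) of the crop, and the camera is untouched. I apply the last 4 mm and re-measure using depth only.

>>> {"name": "play_rows", "arguments": {"series": [[-0.4, 0, 0.1, 0, 0, 0.006, 255], [0, 0, 0, 0, 0, 0, 255], [0, 0, 0, 0, 0, 0, 255]]}}

```text
time: 6.9
ee_pos: [0.5158, -0.2478, 0.2564]
tool_rot: [2.389, 1.605, 0.248]
wrist_force: [0.5, -0.9, -1.8]
opening: 0.13
grip_force: 40.5
```

```bash
python3 - <<'E'
from h import *
rows([(TGT,TC,1)],255)
def meas(P,c,S,tag):
    L=(P-c)@S
    m=(abs(L[...,0])<.014)&(abs(L[...,1])<.06)&(abs(L[...,2]+.015)<.05)&(L[...,2]<.033)
    q=L[m];b=q[(q[:,0]<-.003)]
    for _ in range(4):
        A_=np.c_[b[:,1:],np.ones(len(b))];k=np.linalg.lstsq(A_,b[:,0],rcond=None)[0];r=b[:,0]-A_@k;b=b[abs(r)<max(.0015,1.5*r.std())]
    z=q[:,2];print(tag,len(q),"plane",k.round(4),"y",np.percentile(q[:,1],[0,1,99,100]).round(4),"zmin",np.percentile(z,[0,1]).round(4),"mean",q.mean(0).round(4))
# reference: middle shell in the rack, same code
meas(np.load("sideP.npy"),np.array([.5239,.145,.060]),axes(-10,0),"ref")
meas(np.load("sideP.npy"),np.array([.506,.041,.060]),axes(-10,0),"ref0")
for _ in range(2):
    P=cloud(robot.grab_frame("side"));s=robot.read_state();T=R.from_rotvec(s["tool_rot"]).as_matrix()
    meas(P,np.array(s["ee_pos"])+T@off,tool(T),"now")
print(robot.read_state()["joint_vel"].round(3))
E
```

```text
now 6.9 [ 0.5158 -0.2478  0.2564] err [0.0006 0.0002 0.0002]
-- 0.6509633357481024 0.10179318708997905
[np.float64(0.04), np.float64(0.05), np.float64(-0.01), np.float64(0.002), np.float64(-0.001), np.float64(-0.0), 255]
ref 849 plane [ 0.0039  0.006  -0.0053] y [-0.0598 -0.0592  0.0587  0.0599] zmin [-0.0459 -0.0311] mean [-0.0046  0.0047 -0.0056]
ref0 703 plane [-0.0035  0.0106 -0.0055] y [-0.0594 -0.0565  0.0576  0.0593] zmin [-0.0486 -0.0317] mean [-0.0051  0.0068 -0.0054]
now 421 plane [ 0.0168 -0.0191 -0.0074] y [-0.0484 -0.0442  0.0474  0.0481] zmin [-0.0457 -0.0432] mean [-0.006   0.0095 -0.0002]
now 421 plane [ 0.019  -0.0184 -0.0073] y [-0.0472 -0.0446  0.0477  0.0486] zmin [-0.0455 -0.0435] mean [-0.0059  0.0094 -0.0002]
[-0.001  0.001  0.     0.     0.001  0.001  0.   ]
```

```bash
python3 -c "
from station import robot
print(robot.hand_in())"
```

```text
the job is handed in; nothing more can be done
None
```

I lifted the filled scallop out of the rack and handed the job in with it held still 15 cm in front of the lens: hinge up, inside to the camera, within about 2 mm and 1–2° of square by my measurements. The empty shells, jar, lemon and camera were not touched.

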